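# Dial the saffron box and prop its lid

## Robot

A 6-joint arm with a two-finger parallel gripper is mounted at the origin on the work surface. World frame = base frame: x ahead of the robot, y to its left, z up, the work surface at z = 0. Lengths are in m, angles in rad, forces in N, time in s.
With the tool pointing down it reaches from about 0.275 to 0.85 m from the base axis. Payload 19 kg.
Tool frame: the origin (TCP) lies midway between the tips of the shut fingers; the grasp point (between the pads) lies 19 mm behind it (env.grip_point_offset is the distance from the TCP to the grasp point, in m); z points along the fingers, y is the line along which they close (so a half turn about z gives the same grasp; the last joint's range is limited). The gripper opens to 85 mm and grips with 20 to 120 N. Pads are 22 mm wide; open, the fingers measure 114 mm over their backs; the gripper's body (76 mm by 85 mm) begins 54 mm behind the grasp point. The pads swing forward as they close: fully open they stand 13 mm farther back than shut.
Start: joints at [-1.254, 0.15, 1.437, -0, 1.554, -0.134], TCP at [0.25, -0.518, 0.231] pointing down, gripper open.
Joint ranges: [-2.8, 2.8], [-0.68, 2.1], [0.12, 2.68], [-1.39, 4.53], [0.16, 2.79], [-2.81, 2.81]. Speed limits (rad/s): [1.89, 1.89, 2.22, 3.01, 3.01, 3.01].

## Interface

Orientations are given as a 3x3 rotation matrix whose columns are the frame's x, y, z axes.
In Python, from bench import sensors, cams, env, nets gives the robot as it stands.
- The arm moves only by the tool step_arm, never from a script. Its argument "plan" is a list of rows, each a list of 4 numbers: the shift along the tool's x, y, z in units of 40 mm (1.0 is 40 mm), then the turn about the tool's z in units of 6 degrees (1.0 is 6 degrees). A call has exactly 8 rows; each row shifts and turns the commanded pose from where the row before left it, along the tool's axes as they then stand; what a row does not reach is not made up. A row lasts 1/10 s, in which the tool goes at most 50 mm and 8.59 degrees, less where a joint would pass 70% of its speed; a pose out of reach is approached as far as the arm can. A call is refused whole if a number of a shift passes 1 or a number of a turn 1, either way. A call with a gripper value outside its range is refused whole. "hand" is the opening, from -1 (shut) to 1 (fully open), so that 0 is half open, set as the call begins (left out, the last holds). The fingers move at their own pace and stop on an object; the grip force is fixed at half the most. Time passes only in rows, so rows that do not move let the fingers close, or fill a call up. It gives the time, the measured TCP pose, the force, the opening and the grip force at its end, in the units of the state.
- sensors.observe(): the state, without advancing time (a new reading comes with each control period).
- cams.snapshot(name): name is "side" or "top" or "wrist"; returns the picture (420x560x3 uint8, red, green, blue); there is no depth.
- cams.camera_params(name): a dict with "K" (3x3 intrinsics, pixels), "T" (4x4, takes a point from camera to world coordinates). Camera axes: x right, y down, z forward; pixel columns grow to the right and rows downward; lengths in m; the calibration is good to about 2 mm. A picture is of the moment at which its call begins: read the wrist's pose just before it. camera_params takes no time and is no camera call; for the wrist camera it gives the pose at the moment of the call.
- env.job_done(): hands the job in; it is judged then, once.
Trained networks look in the newest picture that a camera, given by its name, has taken for a name from the list of things; names that differ only in an ending like _2 or _b are one class to them, and where a whole thing is asked for, a point or a joint stands for the part that bears it (a point fixed in the world has none). Each returns a list of dicts, best first, with "confidence" (0 to 1); they miss things now and then, are a little off and sometimes report something else, mostly with a low value. They report only what shows in the picture. A call takes as long as a camera call.
- nets.find_in(label, camera): "at" ([x, y, z] in m, in world coordinates, good to about 4 mm: the middle of the surface that is visible of it).
- nets.silhouettes(label, camera): "region" (420x560 bool, what is visible of it).
The state is a dict: "time_s": time; "joints": joint angles; "qvel": joint speeds; "effort": joint torques, N m; "eef_pos": TCP position; "ee_rot": TCP orientation; "force": force on the tool from outside, world axes, zero at the start; "moment": the same for the moment, N m; "grip_width": finger opening in m; "gripper_force": force on a finger pad.
Only numpy, scipy, OpenCV 4.12 (cv2) and the standard library are available. Lean on these libraries where they do the work, as an engineer would, in place of code of your own. Each camera call takes 0.05 s, during which the arm holds its last target. There are 200 camera calls.

## Task

Open the saffron box: roll its three thumbwheels so that, read from left to right from the robot's side, the faces turned straight up show five, two and four dots. Only once all three digits are set and level, raise the lid by its bar to 60 degrees from shut and let go, so that the stiff hinge holds it there with the code still showing. Leave the bottle, mill, jar, ramekin and everything else on the shelf standing where it is.

Things in the scene. Friction and masses are not known exactly. Their poses are not given: they have to be found in the camera images.
- saffron_box: oak box fixed to the shelf, 270 x 184 mm, front to -x; origin: on its underside, mid-width, 145 mm behind the front, z up. Front tray (x -145 to -30 mm): three thumbwheels on one axle along y at x -98, z 46 mm; front wall 30, end cheeks 56 mm high. Behind (x -30 to 125): lidded box, lid top at z 70 mm. The wheels do not latch the lid.
- wheel_left (a joint): angle (rad) of the left (y = +48 mm in the box's frame) thumbwheel, a pale wooden star wheel 20 mm wide. 0: one dot up; digit n is up at (n-1) x pi/3, plus whole turns; grows as the wheel's top goes away from the robot (box's +x). Endless both ways, no detents, stays where left (friction 0.04 N m). Six faces, 17 mm from the axle, bear 1 to 6 black dots; the digit shown is the face turned straight up.
- wheel_left_code_face (a point): middle of the left wheel's 5-dot face, straight above the axle when it shows 5. Between its six faces stand six radial thumb fins, 30 degrees either side of each face's middle, 5 mm thick, as wide as the wheel, reaching 38 mm from the axle: a closed fingertip lowered beside a fin can push it round.
- wheel_middle (a joint): angle (rad) of the middle (y = 0 in the box's frame) thumbwheel, a pale wooden star wheel 20 mm wide. 0: one dot up; digit n is up at (n-1) x pi/3, plus whole turns; grows as the wheel's top goes away from the robot (box's +x). Endless both ways, no detents, stays where left (friction 0.04 N m). Six faces, 17 mm from the axle, bear 1 to 6 black dots; the digit shown is the face turned straight up.
- wheel_middle_code_face (a point): middle of the middle wheel's 2-dot face, straight above the axle when it shows 2. Between its six faces stand six radial thumb fins, 30 degrees either side of each face's middle, 5 mm thick, as wide as the wheel, reaching 38 mm from the axle: a closed fingertip lowered beside a fin can push it round.
- wheel_right (a joint): angle (rad) of the right (y = -48 mm in the box's frame) thumbwheel, a pale wooden star wheel 20 mm wide. 0: one dot up; digit n is up at (n-1) x pi/3, plus whole turns; grows as the wheel's top goes away from the robot (box's +x). Endless both ways, no detents, stays where left (friction 0.04 N m). Six faces, 17 mm from the axle, bear 1 to 6 black dots; the digit shown is the face turned straight up.
- wheel_right_code_face (a point): middle of the right wheel's 4-dot face, straight above the axle when it shows 4. Between its six faces stand six radial thumb fins, 30 degrees either side of each face's middle, 5 mm thick, as wide as the wheel, reaching 38 mm from the axle: a closed fingertip lowered beside a fin can push it round.
- lid (a joint): angle (rad) of the oak lid, 155 mm deep, 184 mm wide, 8 mm thick, 0.26 to 0.5 kg: 0 shut (level), 1.047 = 60 degrees, stop at 1.8. Hinged on its far edge; the front edge rises. The hinge is stiff (0.5 N m) and holds the lid at any angle; lifting takes about 5 to 7 N at the bar.
- lid_bar (a point): middle of the lid's pull bar: round steel, 12 mm thick, along the box's y, 80 mm long, on 10 mm posts at its two ends, 12 mm behind the lid's front edge, axis 34 mm above the lid's top. At (-18, 0, 104) mm in the box's frame when shut; moves on an arc about lid_hinge.
- lid_hinge (a point): middle of the lid's hinge axis, which lies along the box's y; in the box's frame (125, 0, 62) mm
- oil_bottle: bystander, loose: closed green glass oil bottle, 60 mm across, 200 mm high; origin: centre of its underside
- pepper_mill: bystander, loose: dark wooden pepper mill, 54 mm across, 155 mm high; origin: centre of its underside
- spice_jar: bystander, loose: closed glass spice jar with steel twist cap, 54 mm across, 95 mm high; origin: centre of its underside
- ramekin: bystander, loose: white ceramic ramekin, 80 mm across, 48 mm high; origin: centre of its underside
- paella_pan: bystander, loose: small dark steel paella pan, 250 mm across, 36 mm high, two loop handles reaching 160 mm from its centre; origin: centre of its underside
- rice_paddle: bystander, loose: wooden rice paddle 270 mm long, lying flat; origin: about the middle of its length
- salt_bowl: bystander, loose: terracotta salt bowl, 110 mm across, 50 mm high; origin: centre of its underside

How it is judged:
On the way, in this order (a step that is already met when the one before it is completed fails the run):
1. all three wheels show the code 5-2-4 while the lid is still shut (x of wheel_left_code_face in the frame of saffron_box between -0.10221 and -0.09379 m and z of each of wheel_left_code_face, wheel_middle_code_face, wheel_right_code_face in the frame of saffron_box above 0.046 m and x of wheel_middle_code_face in the frame of saffron_box between -0.10221 and -0.09379 m and x of wheel_right_code_face in the frame of saffron_box between -0.10221 and -0.09379 m and value of joint lid below 0.1 rad), for 0.2 s.
2. the lid stands at 60 degrees (within 8) with the code still showing (x of wheel_left_code_face in the frame of saffron_box between -0.10221 and -0.09379 m and z of each of wheel_left_code_face, wheel_middle_code_face, wheel_right_code_face in the frame of saffron_box above 0.046 m and x of wheel_middle_code_face in the frame of saffron_box between -0.10221 and -0.09379 m and x of wheel_right_code_face in the frame of saffron_box between -0.10221 and -0.09379 m and value of joint lid between 0.907198 and 1.1872 rad), for 0.2 s.
At the end, for the whole second after the job is handed in: The left, middle and right wheels have their 5-, 2- and 4-dot faces straight up (within 0.25 rad, about 14 degrees), the lid stands at 60 degrees (within 0.14 rad, 8 degrees), released, and wheels and lid are at rest (all of step 2 and velocity of joint wheel_left between -0.05 and 0.05 rad/s and velocity of joint wheel_middle between -0.05 and 0.05 rad/s and velocity of joint wheel_right between -0.05 and 0.05 rad/s and velocity of joint lid between -0.05 and 0.05 rad/s); the robot touches nothing.
It fails at once if the lid is raised more than 0.12 rad while a wheel is off the code (value of joint lid above 0.12 rad and not (x of wheel_left_code_face in the frame of saffron_box between -0.10221 and -0.09379 m and z of each of wheel_left_code_face, wheel_middle_code_face, wheel_right_code_face in the frame of saffron_box above 0.046 m and x of wheel_middle_code_face in the frame of saffron_box between -0.10221 and -0.09379 m and x of wheel_right_code_face in the frame of saffron_box between -0.10221 and -0.09379 m)).
It fails at once if a bystander is shifted more than 25 mm (distance of any of oil_bottle, pepper_mill, spice_jar, ramekin, paella_pan, rice_paddle, salt_bowl from where it was at the start of the episode above 0.025 m).
It fails at once if a bystander is tipped by more than 0.4 rad (angle between any of oil_bottle, pepper_mill, spice_jar, ramekin, paella_pan, rice_paddle, salt_bowl's own z axis and vertical above 0.4 rad).
It also fails if it takes over 67 s, if anything falls off the work surface, if the arm or the gripper's body presses on something with over 40 N, if the wrist force passes 120 N, or if a joint passes its speed limit or range.

## Working session

There is one attempt and no reset: what is moved stays moved. The work goes in short steps, Python scripts to look and compute and a tool call to move; the robot and the scene stay as the last step left them, time stands still between calls to the robot, and variables do not carry over. Pictures are saved under pics/ and viewed, at most 10 in all, crops included, and the job is handed in when it is done.

Besides the shell and the picture viewer there is one more tool, called after "Call:" by a JSON object that holds its "method" and its "body". step_arm: Moves the arm, as the interface text tells. Its arguments: {"type":"object","properties":{"plan":{"type":"array","items":{"type":"array","items":{"type":"number"}}},"hand":{"type":"number"}},"required":["plan"]}

```bash
mkdir -p pics; cat > h.py <<'E'
import numpy as np,cv2
from bench import sensors,cams,env,nets
def snap(n,f=None):
    im=cams.snapshot(n)
    if f: cv2.imwrite('pics/'+f,im[:,:,::-1])
    return im
def proj(p,P):
    q=np.linalg.inv(P['T'])@np.append(p,1); q=P['K']@q[:3]; return q[:2]/q[2]
E
python3 - <<'E'
from h import *
s=sensors.observe(); print(s['time_s'],s['eef_pos'],s['ee_rot'])
ims=[]
for c in ['top','side']:
    im=snap(c,c+'0.png')
    P=cams.camera_params(c); print(c,P['T'].round(3).tolist(),P['K'][0])
    for l in ['saffron_box','wheel_left','wheel_middle','wheel_right','lid','lid_bar','oil_bottle','pepper_mill','spice_jar','ramekin','paella_pan','salt_bowl','rice_paddle']:
        r=nets.find_in(l,c); print(l,[(np.round(d['at'],3).tolist(),round(d['confidence'],2)) for d in r[:2]])
print(sensors.observe()['time_s'])
E
```

```text
0.0 [ 0.25042732 -0.51734784  0.23069614] [[ 9.00102664e-01  4.35677701e-01 -3.66513784e-04]
 [ 4.35677828e-01 -9.00101994e-01  1.10936969e-03]
 [ 1.53427849e-04 -1.15822854e-03 -9.99999317e-01]]
top [[0.088, -0.971, 0.224, 0.201], [-0.996, -0.086, 0.019, -0.001], [0.001, -0.224, -0.974, 1.708], [0.0, 0.0, 0.0, 1.0]] [484.43951746   0.         278.74426148]
saffron_box [([0.556, -0.061, 0.071], 0.84)]
wheel_left []
wheel_middle []
wheel_right [([0.472, -0.101, 0.062], 0.49)]
lid [([0.624, -0.071, 0.07], 0.97), ([0.471, -0.098, 0.063], 0.26)]
lid_bar [([0.619, -0.064, 0.075], 0.55)]
oil_bottle [([0.62, 0.125, 0.131], 0.61)]
pepper_mill [([0.574, -0.256, 0.131], 0.83)]
spice_jar [([0.448, -0.243, 0.096], 0.8)]
ramekin [([0.508, 0.13, 0.012], 0.89), ([0.482, -0.003, 0.058], 0.35)]
paella_pan [([0.498, -0.56, 0.003], 0.6)]
salt_bowl [([0.629, 0.501, 0.024], 0.94)]
rice_paddle [([0.466, 0.668, 0.004], 0.97)]
side [[0.973, -0.173, 0.155, 0.232], [-0.233, -0.74, 0.631, -1.314], [0.005, -0.65, -0.76, 1.711], [0.0, 0.0, 0.0, 1.0]] [540.72472906   0.         280.63311665]
saffron_box [([0.563, -0.084, 0.066], 0.64), ([0.473, -0.105, 0.058], 0.27)]
wheel_left [([0.505, 0.137, 0.026], 0.4)]
wheel_middle [([0.477, -0.058, 0.059], 0.43)]
wheel_right [([0.48, -0.103, 0.054], 0.43), ([0.628, 0.106, 0.107], 0.42)]
lid [([0.622, -0.081, 0.067], 0.76)]
lid_bar [([0.625, -0.079, 0.07], 0.7)]
oil_bottle [([0.628, 0.107, 0.107], 0.57), ([0.486, -0.011, 0.052], 0.42)]
pepper_mill [([0.476, -0.101, 0.058], 0.69), ([0.574, -0.28, 0.099], 0.67)]
spice_jar [([0.459, -0.272, 0.071], 0.77)]
ramekin [([0.507, 0.14, 0.025], 0.56)]
paella_pan [([0.5, -0.551, 0.004], 0.84), ([0.46, -0.271, 0.069], 0.42)]
salt_bowl [([0.63, 0.509, 0.034], 0.94), ([0.564, -0.085, 0.062], 0.55)]
rice_paddle [([0.463, 0.666, 0.004], 0.8)]
1.4
```

```bash
ls pics
```

```text
side0.png
top0.png
```

```bash
python3 - <<'E'
from h import *
a=cv2.imread('pics/top0.png');b=cv2.imread('pics/side0.png')
Pt=cams.camera_params('top');Ps=cams.camera_params('side')
out=[]
for im,P in((a,Pt),(b,Ps)):
    c=proj([0.54,-0.06,0.06],P); x,y=int(c[0])-65,int(c[1])-70; print(x,y)
    out.append(cv2.resize(im[y:y+140,x:x+130],None,fx=3,fy=4,interpolation=cv2.INTER_CUBIC)[:560] if 0 else cv2.resize(im[y:y+140,x:x+130],None,fx=3,fy=3,interpolation=cv2.INTER_CUBIC))
cv2.imwrite('pics/m0.png',np.hstack(out))
E
```

```text
238 155
215 167
```

View pics/m0.png

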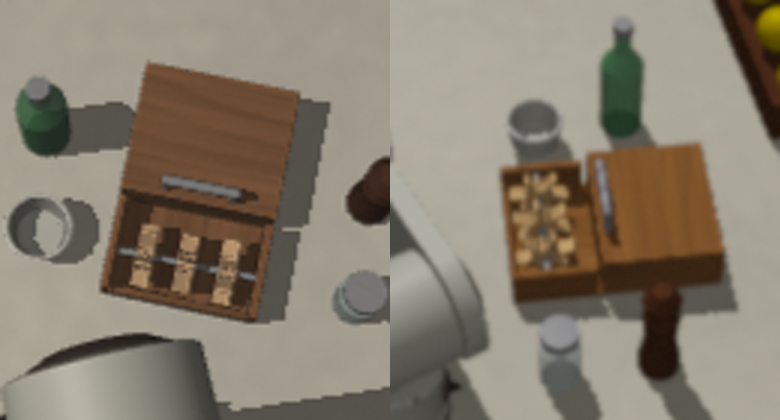

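```bash
python3 - <<'E'
from h import *
from scipy.optimize import least_squares
P=cams.camera_params('top')
o=np.array([238,155])
L=np.array([[125,92,70],[125,-92,70],[-30,92,70],[-145,92,56],[-145,-92,56],[-18,40,104],[-18,-40,104]])/1000
px=np.array([[148,63],[300,93],[122,190],[103,291],[257,320],[164,181],[243,194]])/3.+o
def W(v,p):
    c,s=np.cos(v[2]),np.sin(v[2]); return np.array([v[0]+c*p[0]-s*p[1],v[1]+s*p[0]+c*p[1],p[2]+v[3]])
f=lambda v:np.concatenate([proj(W(v,l),P)-q for l,q in zip(L,px)])
r=least_squares(lambda v:f([*v,0]),[.56,-.06,-.15],loss='soft_l1');print(r.x,f([*r.x,0]).reshape(-1,2).round(1).tolist())
s=sensors.observe();C=cams.camera_params('wrist');R=s['ee_rot']
print('cam in tool',(R.T@(C['T'][:3,3]-s['eef_pos'])).round(3),(R.T@C['T'][:3,:3]).round(3).tolist(),C['K'][0],s['joints'])
print('yaw',np.degrees(np.arctan2(R[1,0],R[0,0])))
v=[*r.x,0]
for q in ([-98,48,46],[-98,0,46],[-98,-48,46],[-18,0,104]):
    print(W(v,np.array(q)/1000))
E
```

```text
[ 0.57566246 -0.06488619 -0.10772945] [[-0.4, 0.2], [0.3, -0.1], [-0.3, -0.1], [-0.4, -0.8], [1.0, -0.1], [1.5, 0.3], [-1.7, 0.5]]
cam in tool [ 0.073  0.    -0.143] [[0.0, -0.959, -0.282], [1.0, 0.0, 0.0], [-0.0, -0.282, 0.959]] [320.05068745   0.         282.38945203] [-1.25397726e+00  1.50515609e-01  1.43738972e+00  2.07378912e-05
  1.55378618e+00 -1.33974342e-01]
yaw 25.828539254159157
[ 0.4833916  -0.00662738  0.046     ]
[ 0.47823059 -0.05434911  0.046     ]
[ 0.47306957 -0.10207084  0.046     ]
[ 0.55776681 -0.0629508   0.104     ]
```

Call:
{"method": "step_arm", "body": {"plan": [[0,0,-0.1,0.9],[0,0,-0.1,0.9],[0,0,-0.1,0.9],[0,0,-0.1,0.9],[0,0,-0.1,0.9],[0,0,0,0.83],[0,0,0,0],[0.28,-0.76,0,0]], "hand": -1}}

```text
time_s: 2.2
eef_pos: [0.2639, -0.49, 0.2504]
ee_rot: [[0.994, -0.107, -0.001], [-0.107, -0.994, 0.001], [-0.001, -0.0, -1.0]]
force: [0.9, 0.3, 0.1]
grip_width: -0.0006
gripper_force: 0.0
```

Call:
{"method": "step_arm", "body": {"plan": [[0.28,-0.76,0,0],[0.28,-0.76,0,0],[0.28,-0.76,0,0],[0.28,-0.76,0,0],[0.28,-0.76,0,0],[0.28,-0.76,0,0],[0.28,-0.76,0,0],[0.28,-0.76,0,0]]}}

```text
time_s: 3.0
eef_pos: [0.3804, -0.2551, 0.2513]
ee_rot: [[0.995, -0.104, 0.0], [-0.104, -0.995, -0.0], [0.0, 0.0, -1.0]]
force: [1.1, 0.4, 0.5]
grip_width: 0.0004
gripper_force: 0.0
```

Call:
{"method": "step_arm", "body": {"plan": [[0.28,-0.76,0,0],[0.28,-0.76,0,0],[0.28,-0.76,0,0],[0.28,-0.76,0,0],[0.28,-0.76,0,0],[0.28,-0.76,0,0],[0.22,-0.72,0,0],[0,0,0,0]]}}

```text
time_s: 3.8
eef_pos: [0.479, -0.0519, 0.2512]
ee_rot: [[0.995, -0.101, -0.0], [-0.101, -0.995, 0.001], [-0.0, -0.001, -1.0]]
force: [0.5, -0.5, 0.1]
grip_width: 0.0001
gripper_force: 0.0
```

```bash
python3 - <<'E'
from h import *
s=sensors.observe();print(s['time_s'],s['eef_pos'],s['ee_rot'][:,0],s['grip_width'],s['joints'])
C=cams.camera_params('wrist');im=snap('wrist','w0.png')
np.savez('w0.npz',**C)
cv2.imwrite('pics/w0b.png',cv2.resize(im[:,:,::-1],None,fx=1.4,fy=1.4,interpolation=cv2.INTER_CUBIC))
E
```

```text
3.8 [ 0.47899753 -0.05186762  0.25115666] [ 9.94857690e-01 -1.01282617e-01 -9.36675221e-05] 5.8034882633938804e-05 [-2.68484903e-01 -5.17654843e-02  1.60936741e+00  7.89861219e-04
  1.58421887e+00  1.40377856e+00]
```

View pics/w0b.png

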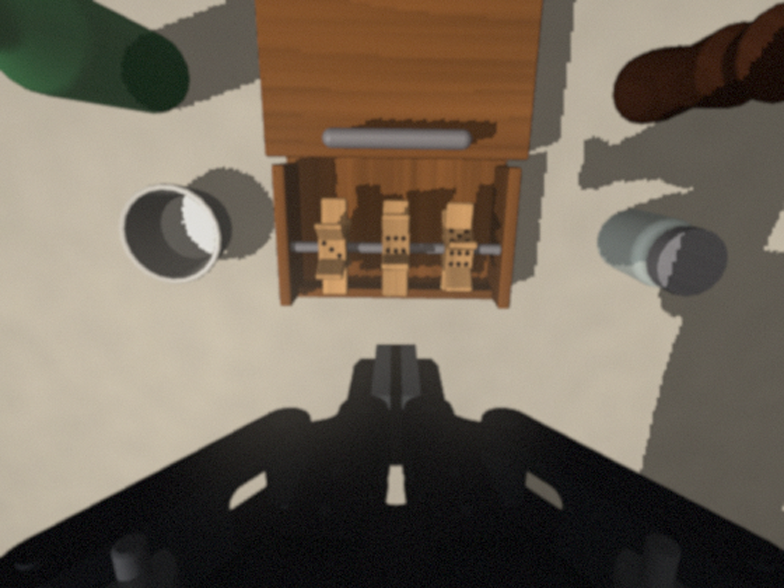

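```bash
python3 - <<'E'
from h import *
im=cv2.imread('pics/w0.png')[75:225,185:385]
cv2.imwrite('pics/w0c.png',cv2.resize(im,None,fx=4,fy=4,interpolation=cv2.INTER_CUBIC))
E
```

```text
(no output)
```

View pics/w0c.png

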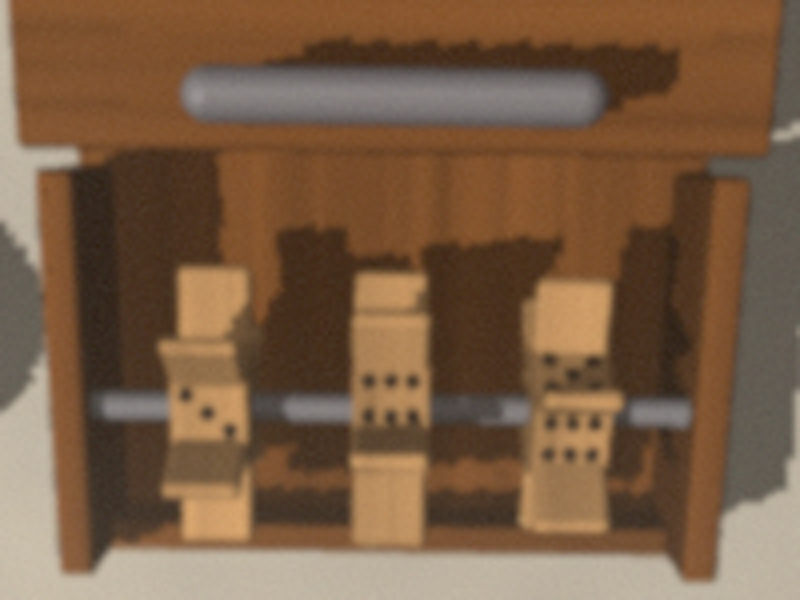

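```bash
cat >> h.py <<'E'
def W(v,p):
    c,s=np.cos(v[2]),np.sin(v[2]); return np.array([v[0]+c*p[0]-s*p[1],v[1]+s*p[0]+c*p[1],p[2]])
def tip(v,y,deg,r=.038):
    f=np.radians(deg); return W(v,[-.098+r*np.sin(f),y,.046+r*np.cos(f)])
E
python3 - <<'E'
from h import *
from scipy.optimize import least_squares
C=dict(np.load('w0.npz'));P=cams.camera_params('top')
def U(a,o,k): return np.array(a)/k+np.array(o)
L=np.array([[-30,92,70],[-30,-92,70],[-145,92,56],[-145,-92,56],[-18,40,104],[-18,-40,104],[-98,92,46]])/1000
px=U([[21,146],[769,154],[62,572],[718,578],[182,97],[606,99]],[185,75],4)-np.array([.0,.0])
L2=np.array([[125,92,70],[125,-92,70],[-30,92,70],[-145,92,56],[-145,-92,56],[-18,40,104],[-18,-40,104]])/1000
px2=U([[148,63],[300,93],[122,190],[103,291],[257,320],[164,181],[243,194]],[238,155],3)
f=lambda v:np.concatenate([proj(W(v,l),C)-q for l,q in zip(L,px)])
g=lambda v:np.concatenate([proj(W(v,l),P)-q for l,q in zip(L2,px2)])
r=least_squares(f,[.5757,-.065,-.107],loss='soft_l1');print(r.x,f(r.x).reshape(-1,2).round(1).tolist())
r2=least_squares(lambda v:np.concatenate([f(v),g(v)]),r.x,loss='soft_l1');print(r2.x,f(r2.x).reshape(-1,2).round(1).tolist())
v=r.x;np.save('box.npy',v)
for y,rows in((.048,(346,491)),(0,(316,461)),(-.048,(285,402,522))):
    for t in rows:
        d=np.arange(-80,80,.5);e=[proj(tip(v,y,a),C)[1]-(t/4+75) for a in d];print(y,t,d[np.argmin(np.abs(e))])
for y in(.048,0,-.048): print(tip(v,y,0,0))
print(W(v,[-.018,0,.104]))
E
```

```text
[ 0.57838373 -0.06325985 -0.11101846] [[-1.1, 0.3], [1.0, 0.2], [-0.4, 1.0], [0.4, 1.1], [7.0, -1.2], [-6.0, -0.7]]
[ 0.57809055 -0.06360881 -0.11201908] [[-0.7, 0.4], [1.3, 0.6], [-0.2, 1.1], [0.6, 1.4], [7.5, -0.9], [-5.6, -0.3]]
0.048 346 33.5
0.048 491 -23.5
0 316 48.0
0 461 -9.5
-0.048 285 68.0
-0.048 402 14.0
-0.048 522 -39.5
[ 0.48630499 -0.00469788  0.046     ]
[ 0.48098704 -0.05240238  0.046     ]
[ 0.4756691  -0.10010688  0.046     ]
[ 0.56049455 -0.06126562  0.104     ]
```

Call:
{"method": "step_arm", "body": {"plan": [[-0.85,0,0.4,0.1],[0,0,1,0],[0,0,1,0],[0,0,1,0],[0,0,0.7,0],[0,0,0.33,0],[0,0,0,0],[0,0,0,0]]}}

```text
time_s: 4.65
eef_pos: [0.445, -0.0513, 0.0753]
ee_rot: [[0.993, -0.117, 0.001], [-0.117, -0.993, -0.0], [0.001, 0.0, -1.0]]
force: [0.2, -0.1, 1.7]
grip_width: 0.0001
gripper_force: 0.0
```

Call:
{"method": "step_arm", "body": {"plan": [[0.2,0,0,0],[0.2,0,0,0],[0.2,0,0,0],[0.16,0,0,0],[0.1,0,0,0],[0.1,0,0,0],[0,0,0,0],[0,0,0,0]]}}

```text
time_s: 5.45
eef_pos: [0.4826, -0.0553, 0.0741]
ee_rot: [[0.993, -0.118, 0.0], [-0.118, -0.993, 0.0], [0.0, -0.0, -1.0]]
force: [-0.8, 0.4, -0.2]
grip_width: -0.0004
gripper_force: 0.0
```

```bash
cat >> h.py <<'E'
def loc():
    v=np.load('box.npy');s=sensors.observe();d=s['eef_pos'][:2]-v[:2];c,q=np.cos(v[2]),np.sin(v[2])
    R=s['ee_rot'];print('t',round(s['time_s'],2),'rel axle mm x %.1f y %.1f z %.1f'%(1e3*(c*d[0]+q*d[1])+98,1e3*(-q*d[0]+c*d[1]),1e3*s['eef_pos'][2]),'yaw err',round(np.degrees(np.arctan2(R[1,0],R[0,0])-v[2]),2),'F',s['force'].round(1))
def look(f,box=(75,225,185,385),k=4):
    C=cams.camera_params('wrist');im=snap('wrist',f+'.png');np.savez(f+'.npz',**C)
    a,b,c,d=box;cv2.imwrite('pics/'+f+'c.png',cv2.resize(im[a:b,c:d,::-1],None,fx=k,fy=k,interpolation=cv2.INTER_CUBIC))
E
python3 - <<'E'
from h import *
loc()
look('w1',(120,320,150,410),3)
E
```

```text
t 5.45 rel axle mm x 1.9 y -2.7 z 74.1 yaw err -0.39 F [-0.8  0.4 -0.2]
```

View pics/w1c.png

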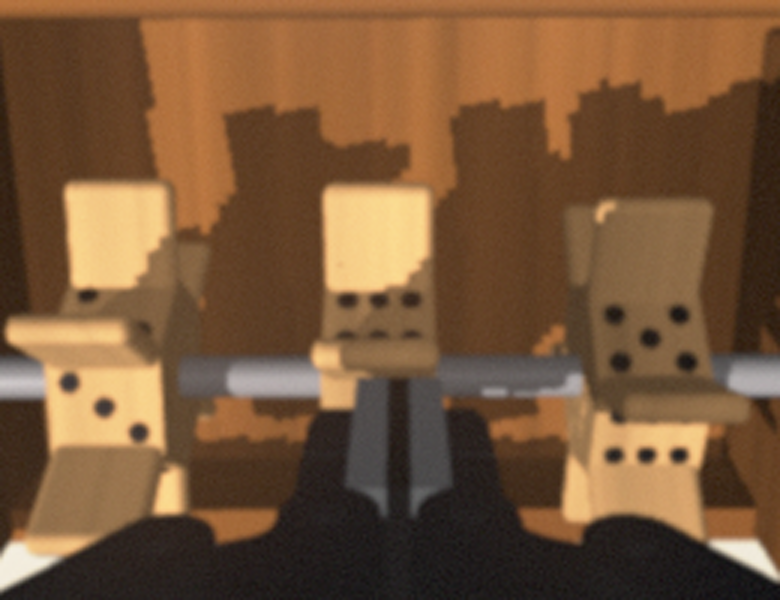

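Call:
{"method": "step_arm", "body": {"plan": [[0,0,-0.3,0.05],[0,0,-0.3,0],[-0.48,-0.07,0,0],[-0.47,0,0,0],[0,0,0,0],[0,0,0.3,0],[0,0,0.3,0],[0,0,0,0]]}}

```text
time_s: 6.3
eef_pos: [0.4446, -0.0477, 0.0721]
ee_rot: [[0.992, -0.123, -0.003], [-0.123, -0.992, 0.001], [-0.003, -0.001, -1.0]]
force: [0.0, -0.3, 0.1]
grip_width: 0.0
gripper_force: 0.0
```

Call:
{"method": "step_arm", "body": {"plan": [[0.2,0,0,0],[0.2,0,0,0],[0.2,0,0,0],[0.16,0,0,0],[0.1,0,0,0],[0.1,0,0,0],[0,0,0,0],[0,0,0,0]]}}

```text
time_s: 7.1
eef_pos: [0.4834, -0.0526, 0.0742]
ee_rot: [[0.992, -0.123, 0.0], [-0.123, -0.992, 0.0], [0.0, -0.0, -1.0]]
force: [-0.5, -0.2, 0.1]
grip_width: 0.0002
gripper_force: 0.0
```

Call:
{"method": "step_arm", "body": {"plan": [[0,0,-0.5,0],[0,0,-1,0],[0,0,-0.5,0],[0,0,0,0],[0,0,0,0],[0,0,0,0],[0,0,0,0],[0,0,0,0]]}}

```text
time_s: 7.9
eef_pos: [0.483, -0.0525, 0.1534]
ee_rot: [[0.992, -0.123, -0.001], [-0.123, -0.992, 0.0], [-0.001, -0.0, -1.0]]
force: [0.4, 1.0, 0.1]
grip_width: 0.0
gripper_force: 0.0
```

```bash
python3 - <<'E'
from h import *
loc()
look('w2',(120,320,150,410),3)
E
```

```text
t 7.9 rel axle mm x 2.0 y 0.1 z 153.4 yaw err -0.69 F [0.4 1.  0.1]
```

View pics/w2c.png

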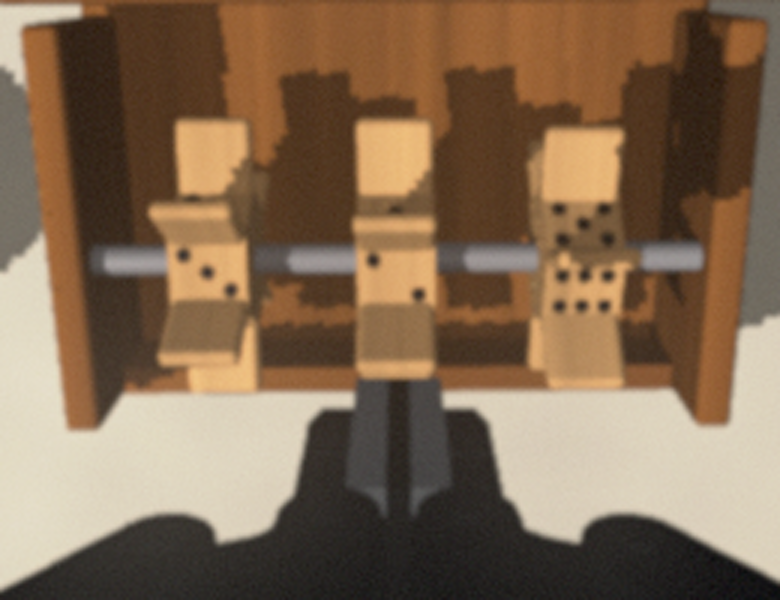

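```bash
python3 - <<'E'
from h import *
v=np.load('box.npy')
C=dict(np.load('w2.npz'))
for y,rows in((.048,(210,358)),(0,(222,371))):
    for t in rows:
        d=np.arange(-80,80,.5);e=[proj(tip(v,y,a),C)[1]-(t/3+120) for a in d];print(y,t,d[np.argmin(np.abs(e))])
print('axle row 260 pred',[(proj(tip(v,y,0,0),C)[1]-120)*3 for y in(.048,0,-.048)], 'face dots mid',[(proj(tip(v,0,a,.017),C)-[150,120])*3 for a in(-10,-5,0,5)])
E
```

```text
0.048 210 34.0
0.048 358 -23.0
0 222 28.5
0 371 -31.5
axle row 260 pred [np.float64(257.726779255598), np.float64(255.7617900703404), np.float64(253.79412191273343)] face dots mid [array([398.37050867, 285.53528825]), array([398.30556637, 280.30972579]), array([398.23945586, 274.86173964]), array([398.17277382, 269.23975647])]
```

Call:
{"method": "step_arm", "body": {"plan": [[-0.48,-0.6,0,-0.1],[-0.47,-0.6,0,0],[0,0,0,0],[0,0,0.7,0],[0,0,0.8,0],[0,0,0.48,0],[0,0,0,0],[0,0,0,0]]}}

```text
time_s: 8.75
eef_pos: [0.4515, -0.0007, 0.0754]
ee_rot: [[0.994, -0.113, -0.0], [-0.113, -0.994, 0.0], [-0.0, -0.0, -1.0]]
force: [0.4, -0.7, 1.1]
grip_width: 0.0001
gripper_force: 0.0
```

Call:
{"method": "step_arm", "body": {"plan": [[0.2,0,0,0],[0.2,0,0,0],[0.2,0,0,0],[0.16,0,0,0],[0.1,0,0,0],[0.1,0,0,0],[0,0,0,0],[0,0,0,0]]}}

```text
time_s: 9.55
eef_pos: [0.4894, -0.0048, 0.0749]
ee_rot: [[0.994, -0.112, 0.0], [-0.112, -0.994, 0.0], [0.0, -0.0, -1.0]]
force: [-1.1, 0.3, -0.2]
grip_width: 0.0
gripper_force: 0.0
```

```bash
python3 -c "
from h import *
loc()"
```

```text
t 9.55 rel axle mm x 3.1 y 48.3 z 74.9 yaw err -0.08 F [-1.1  0.3 -0.2]
```

Call:
{"method": "step_arm", "body": {"plan": [[0,0,-0.3,0],[0,0,-0.3,0],[-0.5,0,0,0],[-0.47,0,0,0],[0,0,0,0],[0,0,0.3,0],[0,0,0.32,0],[0,0,0,0]]}}

```text
time_s: 10.35
eef_pos: [0.4501, -0.0003, 0.072]
ee_rot: [[0.994, -0.112, -0.003], [-0.112, -0.994, 0.001], [-0.003, -0.0, -1.0]]
force: [0.1, -0.2, 0.1]
grip_width: 0.0001
gripper_force: 0.0
```

Call:
{"method": "step_arm", "body": {"plan": [[0.2,0,0,0],[0.2,0,0,0],[0.2,0,0,0],[0.16,0,0,0],[0.1,0,0,0],[0.09,0,0,0],[0,0,0,0],[0,0,0,0]]}}

```text
time_s: 11.15
eef_pos: [0.4886, -0.0047, 0.0741]
ee_rot: [[0.994, -0.112, 0.0], [-0.112, -0.994, 0.0], [0.0, -0.0, -1.0]]
force: [0.4, -0.2, 0.3]
grip_width: 0.0
gripper_force: 0.0
```

Call:
{"method": "step_arm", "body": {"plan": [[0,0,-0.5,0],[0,0,-0.7,0],[0,0.6,0,0],[0.2,0.9,0,0],[0.65,0.6,0,0],[0,0.3,0,0],[0,0,0,0],[0,0,0,0]]}}

```text
time_s: 11.95
eef_pos: [0.5111, -0.1034, 0.122]
ee_rot: [[0.994, -0.113, -0.0], [-0.113, -0.994, 0.0], [-0.0, -0.0, -1.0]]
force: [-0.1, -0.7, -0.3]
grip_width: 0.0003
gripper_force: 0.0
```

```bash
python3 -c "
from h import *
loc()"
```

```text
t 11.95 rel axle mm x 35.6 y -47.4 z 122.0 yaw err -0.11 F [-0.1 -0.7 -0.3]
```

Call:
{"method": "step_arm", "body": {"plan": [[0,0,0.5,0],[0,0,0.7,0],[0,0,0,0],[-0.2,0,0,0],[-0.2,0,0,0],[-0.2,0,0,0],[-0.2,0,0,0],[-0.165,0,0,0]]}}

```text
time_s: 12.75
eef_pos: [0.4726, -0.0995, 0.0746]
ee_rot: [[0.994, -0.112, 0.001], [-0.112, -0.994, -0.0], [0.001, 0.0, -1.0]]
force: [2.0, -0.5, 0.1]
grip_width: -0.0001
gripper_force: 0.6
```

Call:
{"method": "step_arm", "body": {"plan": [[0,0,0,0],[0,0,-0.3,0],[0,0,-0.4,0],[0.5,0,0,0],[0.47,0,0,0],[0,0,0,0],[0,0,0.4,0],[0,0,0.3,0]]}}

```text
time_s: 13.55
eef_pos: [0.5116, -0.1039, 0.0738]
ee_rot: [[0.994, -0.112, -0.0], [-0.112, -0.994, 0.0], [-0.0, -0.0, -1.0]]
force: [-0.6, 0.4, -0.1]
grip_width: -0.0004
gripper_force: 0.0
```

Call:
{"method": "step_arm", "body": {"plan": [[0,0,0,0],[-0.2,0,0,0],[-0.2,0,0,0],[-0.2,0,0,0],[-0.2,0,0,0],[-0.1,0,0,0],[-0.07,0,0,0],[0,0,0,0]]}}

```text
time_s: 14.35
eef_pos: [0.4729, -0.0995, 0.0742]
ee_rot: [[0.994, -0.112, -0.0], [-0.112, -0.994, 0.0], [-0.0, -0.0, -1.0]]
force: [1.1, -0.3, -0.7]
grip_width: 0.0
gripper_force: 0.0
```

```bash
python3 -c "
from h import *
loc()"
```

```text
t 14.35 rel axle mm x -2.8 y -47.8 z 74.2 yaw err -0.1 F [ 1.1 -0.3 -0.7]
```

Call:
{"method": "step_arm", "body": {"plan": [[0,0,-0.5,0],[0,0,-0.7,0],[0,-0.4,-0.8,0],[0,-0.8,0,0],[0,0,0,0],[0,0,0,0],[0,0,0,0],[0,0,0,0]]}}

```text
time_s: 15.15
eef_pos: [0.4784, -0.0525, 0.1537]
ee_rot: [[0.994, -0.113, -0.001], [-0.113, -0.994, 0.0], [-0.001, -0.0, -1.0]]
force: [-0.4, 0.2, -0.2]
grip_width: -0.0
gripper_force: 0.0
```

```bash
python3 - <<'E'
from h import *
loc()
look('w3',(90,290,150,410),3)
E
```

```text
t 15.15 rel axle mm x -2.5 y -0.3 z 153.7 yaw err -0.13 F [-0.4  0.2 -0.2]
```

View pics/w3c.png

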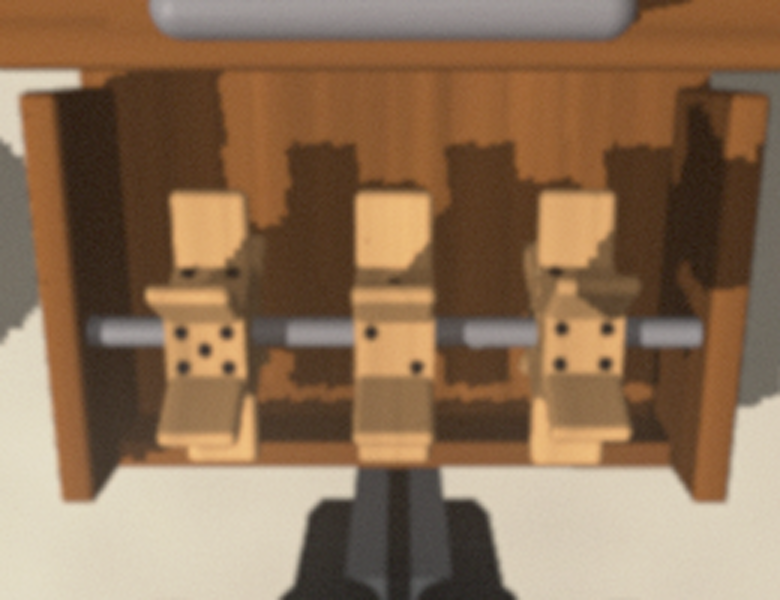

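```bash
python3 - <<'E'
from h import *
from scipy.optimize import least_squares
v=np.load('box.npy');obs=[]
for f in('w0','w3'):
    C=dict(np.load(f+'.npz'));im=cv2.imread(f'pics/{f}.png');g=proj(W(v,[-.018,0,.104]),C)
    hsv=cv2.cvtColor(im,cv2.COLOR_BGR2HSV);m=((hsv[...,1]<60)).astype(np.uint8)
    n,l,st,ce=cv2.connectedComponentsWithStats(m)
    k=l[int(g[1]),int(g[0])];print(f,g,k,st[k],ce[k]);obs.append((C,ce[k]))
r=least_squares(lambda p:np.concatenate([proj(p,C)-c for C,c in obs]),W(v,[-.018,0,.104]))
print(r.x,r.fun,W(v,[-.018,0,.104]))
c,s=np.cos(v[2]),np.sin(v[2]);d=r.x[:2]-v[:2];print('box frame',c*d[0]+s*d[1],-s*d[0]+c*d[1])
E
```

```text
w0 [284.01979308  98.56211887] 65 [ 231   91  106   16 1403] [283.46329294  98.42908054]
w3 [281.76285556  91.69888475] 36 [ 200   81  162   22 3358] [280.35824896  91.78320429]
[ 0.56067109 -0.06057218  0.10185995] [-0.26939481  0.08971415  0.17770268 -0.06147889] [ 0.56049455 -0.06126562  0.104     ]
box frame -0.017901366243567973 0.000708730258479973
```

Call:
{"method": "step_arm", "body": {"plan": [[0,0,-0.5,-1],[0,0,-0.4,-1],[0,0,0,-1],[0,0,0,-1],[0,0,0,-1],[0,0,0,-1],[0,0,0,-1],[0,0,0,-1]], "hand": 0}}

```text
time_s: 16.0
eef_pos: [0.4785, -0.0524, 0.1899]
ee_rot: [[0.746, 0.666, -0.0], [0.666, -0.746, 0.0], [-0.0, -0.0, -1.0]]
force: [-0.1, -0.2, -0.1]
grip_width: 0.0427
gripper_force: 0.0
```

Call:
{"method": "step_arm", "body": {"plan": [[0,0,0,-1],[0,0,0,-1],[0,0,0,-1],[0,0,0,-1],[0,0,0,-1],[0,0,0,-1],[0,0,0,-1],[0,0,0,0]]}}

```text
time_s: 16.8
eef_pos: [0.4785, -0.0523, 0.1899]
ee_rot: [[0.111, 0.994, -0.0], [0.994, -0.111, 0.0], [0.0, -0.0, -1.0]]
force: [-0.7, -0.8, 0.7]
grip_width: 0.0427
gripper_force: 0.0
```

Call:
{"method": "step_arm", "body": {"plan": [[0,0.5,0,0],[0,0.8,0,0],[0,0.76,0,0],[0,0,0,0],[0,0,0,0],[0,0,0,0],[0,0,0,0],[0,0,0,0]]}}

```text
time_s: 17.6
eef_pos: [0.5601, -0.0611, 0.1905]
ee_rot: [[0.113, 0.994, 0.0], [0.994, -0.113, -0.0], [0.0, 0.0, -1.0]]
force: [0.1, 0.1, -0.9]
grip_width: 0.0428
gripper_force: 0.0
```

```bash
python3 -c "
from h import *
loc();s=sensors.observe();print(s['grip_width'],s['joints'])"
```

```text
t 17.6 rel axle mm x 79.6 y 0.1 z 190.5 yaw err 89.88 F [ 0.1  0.1 -0.9]
0.04282305154632699 [-2.45503333e-01  1.43108046e-01  1.52836358e+00  7.15447065e-05
  1.46963752e+00 -1.32351420e-01]
```

Aligned over the bar; descend 101 mm, then close.

Call:
{"method": "step_arm", "body": {"plan": [[0,0,0.6,0],[0,0,0.8,0],[0,0,0.6,0],[0,0,0.4,0],[0,0,0.14,0],[0,0,0,0],[0,0,0,0],[0,0,0,0]]}}

```text
time_s: 18.4
eef_pos: [0.5609, -0.0613, 0.0896]
ee_rot: [[0.112, 0.994, 0.002], [0.994, -0.112, -0.0], [-0.0, 0.002, -1.0]]
force: [-0.7, -0.5, -0.6]
grip_width: 0.0431
gripper_force: 0.0
```

Call:
{"method": "step_arm", "body": {"plan": [[0,0,0,0],[0,0,0,0],[0,0,0,0],[0,0,0,0],[0,0,0,0],[0,0,0,0],[0,0,0,0],[0,0,0,0]], "hand": -1}}

```text
time_s: 19.2
eef_pos: [0.5597, -0.0611, 0.089]
ee_rot: [[0.112, 0.994, -0.001], [0.994, -0.112, 0.0], [0.0, -0.001, -1.0]]
force: [-11.3, 1.5, 10.6]
grip_width: 0.0096
gripper_force: 58.7
```

```bash
python3 - <<'E'
from h import *
loc()
r=np.array([-.143,.042])
def p(t): c,s=np.cos(t),np.sin(t); return np.array([c*r[0]+s*r[1], -s*r[0]+c*r[1]])
q=[p(np.radians(60*i/24)) for i in range(25)]
d=np.diff(q,axis=0)/.04
print((d*[1,-1]).round(3).tolist(),d.sum(0))
E
```

```text
t 19.2 rel axle mm x 79.2 y 0.1 z 89.0 yaw err 89.91 F [-11.3   1.5  10.6]
[[0.049, -0.155], [0.056, -0.153], [0.063, -0.15], [0.069, -0.147], [0.075, -0.144], [0.082, -0.141], [0.088, -0.137], [0.094, -0.133], [0.099, -0.129], [0.105, -0.124], [0.11, -0.12], [0.115, -0.115], [0.12, -0.11], [0.125, -0.104], [0.129, -0.099], [0.133, -0.093], [0.137, -0.087], [0.141, -0.081], [0.144, -0.075], [0.147, -0.068], [0.15, -0.062], [0.153, -0.055], [0.155, -0.049], [0.157, -0.042]] [2.69682667 2.57104082]
```

Call:
{"method": "step_arm", "body": {"plan": [[0,0.049,-0.155,0],[0,0.056,-0.153,0],[0,0.063,-0.15,0],[0,0.069,-0.147,0],[0,0.075,-0.144,0],[0,0,0,0],[0,0,0,0],[0,0,0,0]]}}

```text
time_s: 20.0
eef_pos: [0.5713, -0.0624, 0.1184]
ee_rot: [[0.112, 0.994, -0.004], [0.994, -0.112, 0.0], [0.0, -0.004, -1.0]]
force: [-15.7, -0.1, 6.8]
grip_width: 0.0098
gripper_force: 59.6
```

```bash
python3 - <<'E'
from h import *
loc()
look('w4',(0,420,0,560),1)
im=snap('side','s4.png');b=cv2.imread('pics/s4.png')[150:310,200:340]
a=cv2.imread('pics/w4c.png')
cv2.imwrite('pics/m4.png',np.hstack([cv2.resize(a,(400,300)),cv2.resize(b,(350,300),interpolation=cv2.INTER_CUBIC)]))
E
```

```text
t 20.0 rel axle mm x 90.8 y 0.1 z 118.4 yaw err 89.91 F [-15.7  -0.1   6.8]
```

View pics/m4.png

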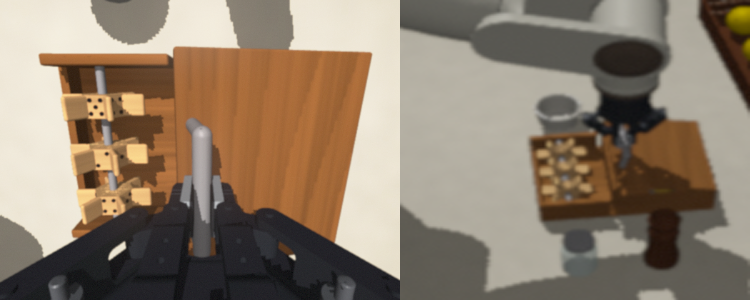

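Call:
{"method": "step_arm", "body": {"plan": [[0,0.06,-0.141,0],[0,0.08,-0.137,0],[0,0.094,-0.133,0],[0,0.099,-0.129,0],[0,0.105,-0.124,0],[0,0.11,-0.12,0],[0,0.115,-0.115,0],[0,0.12,-0.11,0]]}}

```text
time_s: 20.9
eef_pos: [0.6016, -0.0658, 0.1595]
ee_rot: [[0.112, 0.994, -0.006], [0.994, -0.112, 0.0], [-0.0, -0.006, -1.0]]
force: [-28.6, 1.0, 17.6]
grip_width: 0.0096
gripper_force: 59.2
```

Call:
{"method": "step_arm", "body": {"plan": [[0,0.125,-0.104,0],[0,0.129,-0.099,0],[0,0.133,-0.093,0],[0,0.137,-0.087,0],[0,0.141,-0.081,0],[0,0.144,-0.075,0],[0,0,0,0],[0,0,0,0]]}}

```text
time_s: 21.7
eef_pos: [0.636, -0.0698, 0.1833]
ee_rot: [[0.112, 0.994, 0.002], [0.994, -0.112, -0.001], [-0.001, 0.002, -1.0]]
force: [-13.1, 1.3, 28.3]
grip_width: 0.0096
gripper_force: 62.8
```

```bash
python3 -c "
from h import *
loc();s=sensors.observe();print(s['grip_width'],s['gripper_force'])"
```

```text
t 21.7 rel axle mm x 156.0 y -0.1 z 183.3 yaw err 89.91 F [-13.1   1.3  28.3]
0.009638802700670954 62.82636880874634
```

Call:
{"method": "step_arm", "body": {"plan": [[0,0.13,-0.09,0],[0,0.14,-0.08,0],[0,0.15,-0.07,0],[0,0.155,-0.055,0],[0,0.155,-0.042,0],[0,0,0,0],[0,0,0,0],[0,0,0,0]]}}

```text
time_s: 22.5
eef_pos: [0.6655, -0.0732, 0.1957]
ee_rot: [[0.112, 0.994, 0.002], [0.994, -0.112, -0.001], [-0.0, 0.002, -1.0]]
force: [-4.1, -1.4, 14.5]
grip_width: 0.0097
gripper_force: 59.5
```

```bash
python3 - <<'E'
from h import *
loc()
look('w5',(0,420,0,560),1)
im=snap('side','s5.png');b=cv2.imread('pics/s5.png')[150:310,200:340]
a=cv2.imread('pics/w5c.png')
cv2.imwrite('pics/m5.png',np.hstack([cv2.resize(a,(400,300)),cv2.resize(b,(350,300),interpolation=cv2.INTER_CUBIC)]))
E
```

```text
t 22.5 rel axle mm x 185.7 y -0.2 z 195.7 yaw err 89.9 F [-4.1 -1.4 14.5]
```

View pics/m5.png

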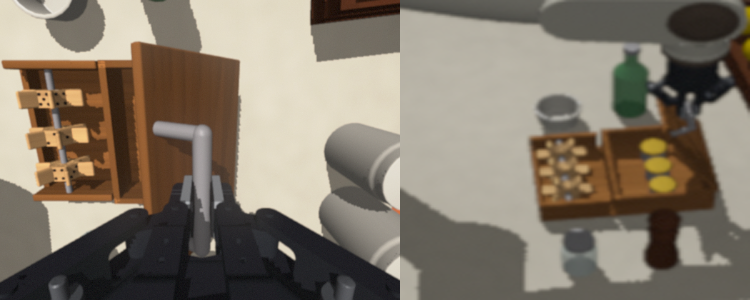

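Call:
{"method": "step_arm", "body": {"plan": [[0,0,0,0],[0,0,0,0],[0,0,0,0],[0,0,0,0],[0,0,0,0],[0,0,-0.1,0],[0,0,-0.2,0],[0,0,-0.2,0]], "hand": -0.42}}

```text
time_s: 23.4
eef_pos: [0.6652, -0.073, 0.2148]
ee_rot: [[0.112, 0.994, 0.0], [0.994, -0.112, 0.0], [0.0, 0.0, -1.0]]
force: [0.3, -0.2, 0.7]
grip_width: 0.0247
gripper_force: 0.0
```

Call:
{"method": "step_arm", "body": {"plan": [[0,0,-0.3,0],[0,0,-0.5,0],[0,0,-0.8,0],[0,0,-0.8,0],[0,0,0,0],[0,0,0,0],[0,0,0,0],[0,0,0,0]]}}

```text
time_s: 24.2
eef_pos: [0.6649, -0.0729, 0.3089]
ee_rot: [[0.112, 0.994, -0.002], [0.994, -0.112, 0.0], [0.0, -0.002, -1.0]]
force: [-0.3, -1.0, 0.3]
grip_width: 0.0245
gripper_force: 0.0
```

```bash
python3 - <<'E'
from h import *
from scipy.optimize import least_squares
loc()
look('w6',(0,420,0,560),1)
im=snap('side','s6.png');b=cv2.imread('pics/s6.png')
v=np.load('box.npy');P=cams.camera_params('side');C=dict(np.load('w6.npz'))
a=cv2.imread('pics/w6c.png')
# overlay predicted lid top front corners + bar at 52,60,68 deg
def lp(deg,x,y,z):
    t=np.radians(deg);r=[x-.125,z-.062];c,s=np.cos(t),np.sin(t)
    return W(v,[.125+c*r[0]+s*r[1],y,.062-s*r[0]+c*r[1]])
for im,Q in((a,C),(b,P)):
    for deg,col in((52,(255,0,0)),(60,(0,255,0)),(68,(0,0,255))):
        pts=np.array([proj(lp(deg,-.03,y,.070),Q) for y in(.092,-.092)])
        q=pts.round().astype(int);cv2.line(im,tuple(map(int,q[0])),tuple(map(int,q[1])),col,1)
b=b[110:290,240:380]
cv2.imwrite('pics/m6.png',np.hstack([cv2.resize(a,(440,330)),cv2.resize(b,(350,330),interpolation=cv2.INTER_CUBIC)]))
E
```

```text
t 24.2 rel axle mm x 185.1 y -0.0 z 308.9 yaw err 89.91 F [-0.3 -1.   0.3]
```

View pics/m6.png

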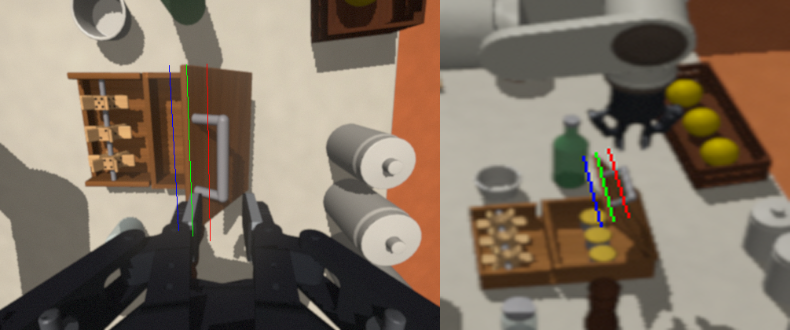

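```bash
python3 -c "
from bench import env
print(env.job_done())"
```

```text
the job is handed in; nothing more can be done
None
```

The wheels show 5-2-4, the lid was let go at about 60 degrees and is holding there, and the job was handed in at 24 s of the 67 s limit; no pass or fail verdict came back.

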